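# Chuck the drill bit and hold the tilt plate at the index angle

## Robot

A 6-joint arm with a two-finger parallel gripper is mounted at the origin on the work surface. World frame = base frame: x ahead of the robot, y to its left, z up, the work surface at z = 0. Lengths are in m, angles in rad, forces in N, time in s.
With the tool pointing down it reaches from about 0.275 to 0.725 m from the base axis. Payload 5.6 kg.
Tool frame: the origin (TCP) lies midway between the tips of the shut fingers; the grasp point (between the pads) lies 19 mm behind it; z points along the fingers, y is the line along which they close (so a half turn about z gives the same grasp; the last joint's range is limited). The gripper opens to 85 mm and grips with 20 to 120 N. Pads are 22 mm wide; open, the fingers measure 114 mm over their backs; the gripper's body (76 mm by 85 mm) begins 54 mm behind the grasp point. The pads swing forward as they close: fully open they stand 13 mm farther back than shut.
Start: joints at [-0.947, 0.255, 0.108, 0, -1.424, -0.285], TCP at [0.183, -0.519, 0.231] pointing down, gripper open.
Joint ranges: [-2.95, 2.95], [-1.21, 1.97], [-1.09, 1.5], [-2.87, 1.71], [-2.94, -0.07], [-3.05, 3.05]. Speed limits (rad/s): [2.57, 2.57, 3.14, 3.14, 3.14, 3.14].

## Interface

Orientations are given as a 3x3 rotation matrix whose columns are the frame's x, y, z axes.
In Python, from bench import arm, capture, order gives the robot as it stands.
- The arm moves only by the shell command python3 -m creep 'ROWS' [OPENING]. ROWS is JSON, a list of rows, each a list of 2 entries, a list of its own where there are three numbers: the shift along the tool's x, y, z in mm, then the turn, a rotation vector about the tool's x, y, z in degrees. In form: [[[dx, dy, dz], [wx, wy, wz]], ...]. A call has exactly 8 rows; each row is the pose to reach, as a shift and turn from the pose commanded when the call began, along the tool's axes at that moment; what a row does not reach only later rows make up. A row lasts 1/12 s, in which the tool goes at most 41.7 mm and 7.16 degrees, less where a joint would pass 70% of its speed; a pose out of reach is approached as far as the arm can. A call with a gripper value outside its range is refused whole. OPENING is the finger opening in mm, from 0 to 85.4, set as the call begins (- or left out, the last holds). The fingers move at their own pace and stop on an object; the grip force is fixed at half the most. Time passes only in rows, so rows that repeat a pose let the fingers close, or fill a call up. It gives the time, the measured TCP pose, the force, the opening and the grip force at its end, in the units of the state.
- arm.state(): the state, without advancing time (a new reading comes with each control period).
- capture(name): name is "side" or "top" or "wrist"; returns a dict with "image" (420x560x3 uint8, red, green, blue), "range_z" (420x560 float32, m along the optical axis (not along the pixel's ray), 0 where there is no reading), "vfov" (degrees; the focal length in pixels is half the picture's height over the tangent of half this angle, whatever the lens; pixels are square), "cx", "cy" (the principal point, pixels), "rvec" (rotation vector, rad) and "tvec" (3), from world to camera coordinates, as OpenCV has them. Camera axes: x right, y down, z forward; pixel columns grow to the right and rows downward; lengths in m; the calibration is good to about 2 mm. A picture is of the moment at which its call begins.
- order.job_done(): hands the job in; it is judged then, once.
The state is a dict: "t": time; "qpos": joint angles; "qvel": joint speeds; "effort": joint torques, N m; "ee_pos": TCP position; "eef_rot": TCP orientation; "wrist_force": force on the tool from outside, world axes, zero at the start; "torque": the same for the moment, N m; "grip_width": finger opening in m; "gripper_force": force on a finger pad.
Only numpy, scipy, OpenCV 4.12 (cv2) and the standard library are available. Lean on these libraries where they do the work, as an engineer would, in place of code of your own. Each camera call takes 0.05 s, during which the arm holds its last target. There are 200 camera calls.

## Task

Set up the tilting tool fixture on the bench for an angle check of the drill bit: first, with the plate lying flat, turn the chuck's ribbed sleeve clockwise (seen from above) until it stops and the jaws hold the bit tight, and leave it so. Then lift the hinged plate by its cross bar until its side blade lines up with the index arm beside it, and finish while still holding it there by the bar: the plate falls back if let go. Leave the index arm as it is set, and do not push the tape roll, carton or tin about.

Things in the scene. Friction and masses are not known exactly. Their poses are not given: they have to be found in the camera images.
- fixture: Grey base of the tilting fixture, fixed to the bench. Origin at bench level under the plate's middle line; x level from the cross bar's side to the hinge's side, y along the hinge, z up. Base x -50 to 140 mm, 150 wide, 66 high at the hinge. At y = 113 mm stands a thin aluminium protractor band, radius 160 to 184 mm about the hinge, to 230 mm high. Nothing is under the bar (x = -100 mm).
- plate: The hinged steel plate, 155 x 100 x 12 mm, carrying the chuck, the side blade and the cross bar (all together about 0.85 kg). Origin on the hinge axis; its x axis lies along the plate pointing from the bar to the hinge, z is the plate's normal (up when flat). Flat: its underside is 50 mm above the bench.
- tilt (a joint): Angle of the hinged plate in rad: 0 flat (rests there on its stop), grows as the cross bar end is lifted, at most 1.35. Nearly free hinge: the plate falls back by its weight; about 4 to 6 N at the bar lift it.
- hinge (a point): Middle of the plate's hinge axis, 50 mm above the bench, at x = +100 mm, y = 0 of the fixture. The axis runs along the fixture's y.
- bar: Round steel cross bar to lift the plate by: 12 mm in diameter, 90 mm long, parallel to the hinge, held at both ends by 10 mm wide arms. Its inner edge is 39 mm from the plate's front edge, open below and above. Moves with the plate.
- bar_mid (a point): Middle of the cross bar, on its axis: 200 mm from the hinge axis along the plate, 56 mm above the bench when the plate is flat. The chuck's axis is 110 mm further towards the hinge.
- index (a joint): Setting of the index arm, a thin dark steel arm (165 x 5 x 10 mm) turning about the plate's hinge axis beside the plate, at y = 98 mm of the fixture; clamped by stiff friction. In rad, same zero and sense as joint tilt: plate and index arm are in line when tilt equals index. Somewhere from 0.45 to 0.9.
- index_tip (a point): Free end of the index arm, on its centre line, 172.5 mm from the hinge along the arm.
- blade_tip (a point): Free end of the plate's side blade (thin steel strip 100 x 5 x 10 mm on the +y side of the plate, at y = 84 mm), 170 mm from the hinge along the plate. It passes 9 mm beside the index arm without touching.
- sleeve (a joint): Turn of the chuck sleeve in rad: grows clockwise seen from above. Starts between 0.08 and 0.5; each rad moves the three jaws 2.5 mm inwards; they meet the bit at 1.2 and the sleeve stops hard at 1.48, jaws tight. Stays where it is left (friction about 0.2 N m).
- sleeve_grip (a point): Point on the chuck's axis to grip at, 118 mm above the bench when flat, 90 mm from the hinge on the plate's middle line. The sleeve is a round ribbed steel ring, 48 mm in diameter, from 24 mm below to 14 mm above this point. Grip it from above at any yaw; between the fingers the jaws reach 20 mm and the bit 34 mm above this point.
- bit: Drill bit, 12 mm in diameter, 60 mm long, 60 g, standing loose and point up on the chuck's seat between the open jaws. Origin: centre of its lower end; z along it, upwards.
- seat (a point): Centre of the chuck's seat on which the bit stands, 92 mm above the bench when flat.
- jaw0: Chuck jaw 1 of 3, a dark steel strip 7 x 6 x 38 mm that slides in to the chuck's axis as the sleeve turns. Origin on the chuck's axis.
- jaw1: Chuck jaw 2 of 3, a dark steel strip 7 x 6 x 38 mm that slides in to the chuck's axis as the sleeve turns. Origin on the chuck's axis.
- jaw2: Chuck jaw 3 of 3, a dark steel strip 7 x 6 x 38 mm that slides in to the chuck's axis as the sleeve turns. Origin on the chuck's axis.
- tape: Roll of tape lying flat, 100 mm across, 25 mm high; bystander. Origin: centre of its underside.
- carton: Small closed carton 100 x 70 x 50 mm; bystander. Origin: centre of its underside.
- tin: Closed tin, 66 mm in diameter, 85 mm high; bystander. Origin: centre of its underside.

How it is judged:
On the way:
1. with the plate flat, all three jaws are tight on the bit and the fingers have let go of the sleeve (contact force between each of jaw0, jaw1, jaw2 and bit above 1.5 N and distance between bit and seat below 0.008 m and angle between the z axis of bit and the z axis of plate, either way round below 0.12 rad and value of joint tilt below 0.05 rad and contact force between the fingers and plate below 0.2 N), for 0.2 s.
At the end, for the whole second after the job is handed in: Fingers hold the bar (over 1 N), plate still and in line with the index arm within 0.06 rad, not propped by a loose thing; each jaw presses the bit with over 1.5 N, bit within 8 mm of its seat and within 0.12 rad of the plate's normal; index tip moved under 5 mm (angle between the x axis of blade_tip and the x axis of index_tip, either way round below 0.06 rad and velocity of joint tilt between -0.1 and 0.1 rad/s and contact force between the fingers and bar above 1 N and distance of index_tip from where it was at the start of the episode below 0.005 m and contact force between each of jaw0, jaw1, jaw2 and bit above 1.5 N and distance between bit and seat below 0.008 m and angle between the z axis of bit and the z axis of plate, either way round below 0.12 rad and contact force between plate and tape below 0.2 N and contact force between plate and carton below 0.2 N and contact force between plate and tin below 0.2 N); the arm keeps its last pose, push and grip.
It fails at once if the index arm is knocked out of its setting (distance of index_tip from where it was at the start of the episode above 0.008 m).
It fails at once if the tape is pushed about (more than 30 mm) (distance of tape from where it was at the start of the episode above 0.03 m).
It fails at once if the carton is pushed about (more than 30 mm) (distance of carton from where it was at the start of the episode above 0.03 m).
It fails at once if the tin is pushed about (more than 30 mm) (distance of tin from where it was at the start of the episode above 0.03 m).
It also fails if it takes over 56 s, if anything falls off the work surface, if the arm or the gripper's body presses on something with over 40 N, if the wrist force passes 120 N, or if a joint passes its speed limit or range.

## Working session

There is one attempt and no reset: what is moved stays moved. The work goes in short steps, Python scripts to look and compute and a shell command to move; the robot and the scene stay as the last step left them, time stands still between calls to the robot, and variables do not carry over. Pictures are saved under pics/ and viewed, at most 10 in all, crops included, and the job is handed in when it is done.

```bash
mkdir -p pics; ls
cat > h.py <<'E'
import numpy as np, cv2
from bench import arm, capture, order
def cam(n,save=None):
    c=capture(n)
    if save: cv2.imwrite(f'pics/{save}.png',c['image'][:,:,::-1])
    R,_=cv2.Rodrigues(np.array(c['rvec'],float)); t=np.array(c['tvec'],float).ravel()
    f=c['image'].shape[0]/2/np.tan(np.radians(c['vfov'])/2)
    c.update(R=R,t=t,f=f); return c
def cloud(c):
    z=c['range_z'];v,u=np.mgrid[:z.shape[0],:z.shape[1]]
    P=np.stack([(u-c['cx'])/c['f']*z,(v-c['cy'])/c['f']*z,z],-1)
    P=(P-c['t'])@c['R']; P[z<=0]=np.nan; return P
def px(c,p):
    q=c['R']@np.array(p)+c['t']; return c['f']*q[:2]/q[2]+[c['cx'],c['cy']]
E
python3 - <<'E'
from h import *
import pickle
for n in('side','top'):
    c=cam(n,n+'0'); pickle.dump(c,open(n+'0.pkl','wb'))
    print(n,c['vfov'],c['cx'],c['cy'],-c['R'].T@c['t'],c['R'][2], (c['range_z']>0).mean())
s=arm.state();print(s)
a,b=[cv2.imread(f'pics/{n}0.png') for n in('side','top')]
E
```

```text
pics
side 49.255037598346995 279.65279886625007 208.92166921382622 [0.03991102 0.58172042 0.75354377] [ 0.54676263 -0.5407999  -0.6392074 ] 0.9958801020408163
top 54.052583659141916 275.60455153362807 207.8720249203954 [0.37857408 0.07039719 1.07387748] [ 0.19578314 -0.03579886 -0.97999357] 0.9960841836734694
{'t': 0.1, 'qpos': array([-9.47403753e-01,  2.55689210e-01,  1.07139005e-01, -4.09383443e-04,
       -1.42392703e+00, -2.84610259e-01]), 'qvel': array([-0.00063867, -0.00378352,  0.0031818 ,  0.0007515 , -0.00065564,
        0.00124778]), 'effort': array([-1.75550809e-03, -3.87603128e+01,  2.38476133e+01,  5.37791446e+00,
       -3.76675438e-03, -6.96171440e-06]), 'ee_pos': array([ 0.18268832, -0.51829756,  0.23048948]), 'eef_rot': array([[-9.43180043e-01, -3.32281477e-01, -6.52496447e-04],
       [-3.32282107e-01,  9.43178688e-01,  1.60114914e-03],
       [ 8.33885425e-05,  1.72698481e-03, -9.99998505e-01]]), 'wrist_force': array([ 0.36620871,  0.60529699, -0.03816918]), 'torque': array([ 0.04226353, -0.05777683, -0.01633956]), 'gripper_force': 0.0, 'grip_width': 0.08520343912815691}
```

View pics/side0.png

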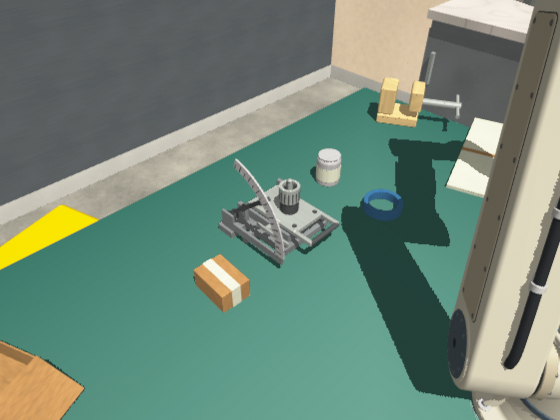

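View pics/top0.png

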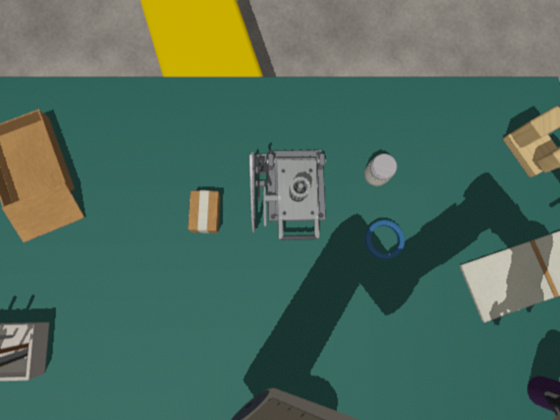

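Side: the chuck is near (289,195), the band arcs from (237,160) to (283,260), carton (222,282), tin (328,167), tape (383,204). Top: chuck (299,187), bar (299,237), band and index arm at columns 250–270, carton (204,211), tin (381,169), tape (385,239). Enlarging both views.

Run:
```python
import cv2
a=cv2.imread('pics/top0.png')[140:250,240:340]; b=cv2.imread('pics/side0.png')[150:270,210:345]
a=cv2.resize(a,(545,600),interpolation=cv2.INTER_CUBIC)
b=cv2.resize(b,(675,600),interpolation=cv2.INTER_CUBIC)
cv2.imwrite('pics/top0c.png',a);cv2.imwrite('pics/side0c.png',b)
```

```text
(no output)
```

View pics/top0c.png

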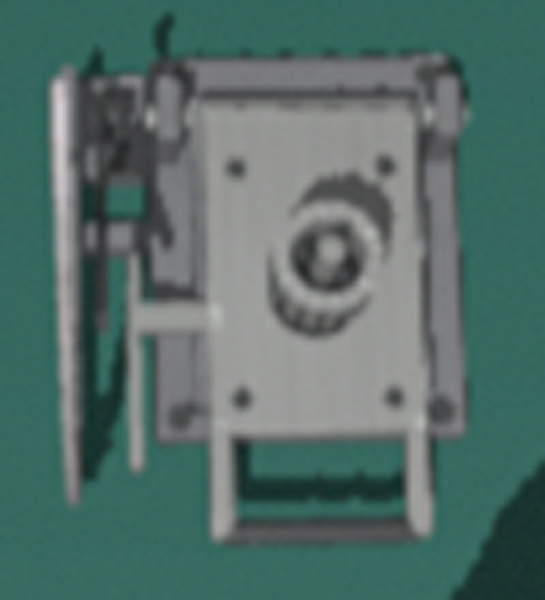

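View pics/side0c.png

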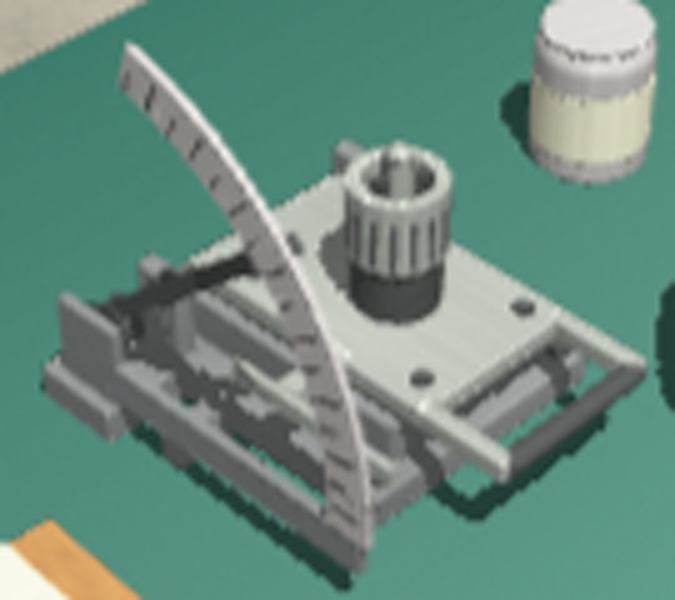

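Crops: in top, the bar runs (222,533)–(425,533), which is full-image u 281–318 at v≈238. The sleeve rim centre is about (330,250), or (300.5,186), and the index arm shows as a dark line at crop x≈100. In side, the rim centre is about (398,180), or (289.6,186). The index arm appears from (110,305) to about (260,262), and its tip is behind the band. Next I measure these from the depth and triangulate as a check.

Run:
```python
from h import *
import pickle
C={n:pickle.load(open(n+'0.pkl','rb')) for n in('side','top')}
def tri(us,ut):
    Ps=[C[n]['R'] for n in C]
    A=[];b=[]
    for n,(u,v) in(('side',us),('top',ut)):
        c=C[n];x,y=(u-c['cx'])/c['f'],(v-c['cy'])/c['f'];R,t=c['R'],c['t']
        A+=[R[0]-x*R[2],R[1]-y*R[2]];b+=[x*t[2]-t[0],y*t[2]-t[1]]
    r=np.linalg.lstsq(np.array(A),np.array(b),rcond=None);return r[0].round(4),r[1]
print('rim',tri((289.6,186),(300.5,185.9)))
s=lambda x,y:(210+x/5,150+y/5); t=lambda x,y:(240+x/5.45,140+y/5.45)
print('barL',tri(s(505,468),t(224,533)),'barR',tri(s(638,370),t(420,533)))
print('holes',[tri(s(*a),t(*b)) for a,b in(((422,378),(241,398)),((523,307),(395,397)))])
for n,c in C.items():
    P=cloud(c).reshape(-1,3);P=P[~np.isnan(P).any(1)]
    box=(abs(P[:,0]-.48)<.16)&(abs(P[:,1]-.02)<.16)
    Q=P[box]
    r=Q[(Q[:,2]>.127)&(Q[:,2]<.14)]
    print(n,'bench',np.median(P[abs(P[:,2])<.02][:,2]))
    pl=Q[(Q[:,2]>.055)&(Q[:,2]<.07)]
    print(' plate med z',np.median(pl[:,2]),cv2.minAreaRect(pl[:,:2].astype(np.float32)), len(pl))
    print(' rim',len(r),cv2.minEnclosingCircle(r[:,:2].astype(np.float32)),r.mean(0))
# region dump of top heights
c=C['top'];P=cloud(c)
for name,u,v in(('carton',204,211),('tin',381,165),('tape',369,239),('bar',300,238),('plate',285,215),('plate2',312,215),('bladetip',265,225),('bandlow',253,231),('bandtop',252,153)):
    print(name,P[v,u].round(4))
print((-c['R'].T@c['t']).round(3))
```

```text
rim (array([ 0.621 , -0.0248,  0.1239]), array([4.36006333e-08]))
barL (array([0.5073, 0.0212, 0.0503]), array([1.54195547e-06])) barR (array([ 0.506 , -0.0686,  0.0527]), array([3.07010578e-06]))
holes [(array([0.568 , 0.012 , 0.0592]), array([6.17371438e-08])), (array([ 0.5685, -0.0586,  0.0591]), array([3.06246297e-06]))]
side bench 0.0006593797098878085
 plate med z 0.06216322682690281 ((0.5696478486061096, 0.013376042246818542), (0.16824254393577576, 0.14027248322963715), 89.89749145507812) 1382
 rim 284 ((0.5821795463562012, 0.027758873999118805), 0.08144979923963547) [0.60155386 0.01446543 0.13272605]
top bench 0.0012884620269297939
 plate med z 0.0628710132110842 ((0.5709856748580933, 0.008864842355251312), (0.1626688688993454, 0.13773496448993683), 89.54952239990234) 1539
 rim 223 ((0.5855614542961121, 0.025432255119085312), 0.08070073276758194) [ 0.61250813 -0.01171456  0.13328288]
carton [0.5768 0.2133 0.052 ]
tin [ 0.6829 -0.2336  0.0865]
tape [ 0.5032 -0.2072  0.0261]
bar [ 0.5037 -0.0255  0.0634]
plate [0.5623 0.0102 0.0618]
plate2 [ 0.5607 -0.057   0.0659]
bladetip [0.5381 0.0606 0.0588]
bandlow [0.5235 0.0906 0.0583]
bandtop [0.7243 0.0914 0.0651]
[0.379 0.07  1.074]
```

Run:
```python
from h import *
import pickle
from scipy.optimize import least_squares
C={n:pickle.load(open(n+'0.pkl','rb')) for n in('side','top')}
for n,c in C.items():
    P=cloud(c).reshape(-1,3);P=P[~np.isnan(P).any(1)]
    Q=P[(abs(P[:,0]-.61)<.15)&(P[:,1]<.15)&(P[:,1]>-.12)]
    r=Q[(Q[:,2]>.126)&(Q[:,2]<.14)&(Q[:,1]<.03)]
    d=np.hypot(*(r[:,:2]-np.median(r[:,:2],0)).T); 
    print(n,'rimC',cv2.minEnclosingCircle(r[d<.03][:,:2].astype(np.float32)), r[:,2].max())
    # sleeve side cylinder
    w=Q[(Q[:,2]>.1)&(Q[:,2]<.13)&(np.hypot(Q[:,0]-.62,Q[:,1]+.024)<.035)]
    s=least_squares(lambda p:np.hypot(w[:,0]-p[0],w[:,1]-p[1])-.024,[.62,-.024],loss='soft_l1',f_scale=.002).x
    print(' cyl',s,len(w))
    b=Q[(Q[:,1]>.075)&(Q[:,1]<.11)&(Q[:,2]>.075)]
    k=np.polyfit(b[:,0],b[:,1],1);print(' band y fit slope',k,len(b), 'mean',b.mean(0))
    m=Q[(Q[:,1]>.06)&(Q[:,1]<.082)&(Q[:,2]>.068)]
    print(' index pts',len(m));print(m[np.argsort(m[:,0])][::max(1,len(m)//25)].round(4).tolist())
    bar=Q[(Q[:,0]>.49)&(Q[:,0]<.525)&(Q[:,2]>.045)&(Q[:,2]<.075)&(Q[:,1]<.03)]
    for lo in np.arange(-.07,.03,.015):
        z=bar[(bar[:,1]>=lo)&(bar[:,1]<lo+.015)]
        if len(z): print('  bar',round(lo,3),np.median(z[:,0]).round(4),z[:,0].min().round(4),z[:,0].max().round(4),z[:,2].max().round(4),len(z))
```

```text
side rimC ((0.6155041456222534, -0.018042143434286118), 0.025193605571985245) 0.13925943006247962
 cyl [ 0.61712125 -0.01897508] 259
 band y fit slope [-0.04910264  0.12213518] 936 mean [0.59252313 0.09304073 0.1596109 ]
 index pts 127
[[0.5769, 0.0785, 0.1659], [0.5796, 0.0815, 0.1687], [0.585, 0.0764, 0.1707], [0.6095, 0.08, 0.1455], [0.6124, 0.0802, 0.144], [0.6158, 0.0802, 0.1393], [0.619, 0.0806, 0.1294], [0.6228, 0.08, 0.1324], [0.628, 0.0813, 0.1274], [0.6321, 0.0809, 0.1191], [0.637, 0.0795, 0.1183], [0.6391, 0.0807, 0.1149], [0.6442, 0.0819, 0.1184], [0.6489, 0.081, 0.1122], [0.6527, 0.0811, 0.1044], [0.6551, 0.082, 0.1034], [0.6593, 0.0817, 0.0979], [0.6644, 0.08, 0.0998], [0.6687, 0.0802, 0.0856], [0.6715, 0.0809, 0.0844], [0.6738, 0.0817, 0.0864], [0.6773, 0.0814, 0.0901], [0.6797, 0.0732, 0.0928], [0.6851, 0.0818, 0.0768], [0.6897, 0.0814, 0.0708], [0.6966, 0.0817, 0.0699]]
  bar -0.07 0.5132 0.5018 0.524 0.065 50
  bar -0.055 0.5044 0.4994 0.5118 0.0641 28
  bar -0.04 0.5038 0.5006 0.5101 0.0631 26
  bar -0.025 0.5043 0.5012 0.5126 0.063 32
  bar -0.01 0.5045 0.5002 0.5
[... 680 characters left out ...]
.0788, 0.113], [0.6575, 0.0787, 0.1115], [0.6621, 0.0763, 0.1045], [0.6647, 0.0739, 0.1039], [0.6699, 0.069, 0.0864], [0.6712, 0.0689, 0.0908], [0.6719, 0.0714, 0.0884], [0.6736, 0.0714, 0.0912], [0.675, 0.0714, 0.0952], [0.6762, 0.0689, 0.0913], [0.6784, 0.0713, 0.0925], [0.6803, 0.0713, 0.0948], [0.6826, 0.0788, 0.0876], [0.685, 0.0713, 0.0879], [0.6898, 0.0788, 0.081], [0.6963, 0.0763, 0.0769]]
  bar -0.07 0.5109 0.5033 0.5245 0.066 42
  bar -0.055 0.5085 0.5034 0.5143 0.0655 30
  bar -0.04 0.5083 0.5036 0.5145 0.0675 26
  bar -0.025 0.5076 0.5035 0.5117 0.0656 24
  bar -0.01 0.5067 0.502 0.5121 0.0651 29
  bar 0.005 0.5072 0.5022 0.5243 0.0668 35
  bar 0.02 0.5144 0.5022 0.5243 0.0671 28
```

```bash
cat >> h.py <<'E'
from scipy.spatial.transform import Rotation as Ro
def go(p,ang=None,pitch=0):
    """shift (mm) & turn (deg) in tool axes to reach TCP p, tool down, tool y at heading ang (deg)"""
    s=arm.state();R=np.array(s['eef_rot']);d=R.T@(np.array(p)-s['ee_pos'])*1e3
    w=np.zeros(3)
    if ang is not None:
        a=np.radians(ang);y=np.array([np.cos(a),np.sin(a),0]);z=np.array([0,0,-1.]);T=np.c_[np.cross(y,z),y,z]
        T=Ro.from_euler('y',pitch,degrees=True).as_matrix()@T
        w=Ro.from_matrix(R.T@T).as_rotvec(degrees=True)
    print('shift',d.round(1),'turn',w.round(2),'ee',np.round(s['ee_pos'],4),'t',s['t'],'q',np.round(s['qpos'],2))
E
python3 -c "
from h import *
go([.617,-.021,.25],135)"
```

```text
shift [-574.9  324.8  -19. ] turn [ 1.000e-01  2.000e-02 -2.559e+01] ee [ 0.1827 -0.5183  0.2305] t 0.1 q [-0.95  0.26  0.11 -0.   -1.42 -0.28]
```

```bash
python3 -m creep '[[[-20,10,-19],[0,0,0]],[[-55,31,-19],[0,0,-3]],[[-91,51,-19],[0,0,-6]],[[-127,72,-19],[0,0,-9]],[[-163,92,-19],[0,0,-12]],[[-200,113,-19],[0,0,-15]],[[-236,133,-19],[0,0,-18]],[[-272,154,-19],[0,0,-21]]]' 85
python3 -c "
from h import *
go([.617,-.021,.25],135)"
```

```text
t: 0.77
ee_pos: [0.3887, -0.2815, 0.2501]
eef_rot: [[-0.76, -0.65, -0.0], [-0.65, 0.76, 0.0], [0.0, 0.0, -1.0]]
wrist_force: [1.1, -1.0, 0.0]
grip_width: 0.0849
gripper_force: 0.0
shift [-3.428e+02  4.940e+01  1.000e-01] turn [ 0.02 -0.   -4.44] ee [ 0.3887 -0.2815  0.2501] t 0.7667 q [-0.3   0.11 -0.02 -0.   -1.44 -0.56]
```

```bash
python3 -m creep '[[[-36,5,0],[0,0,-1]],[[-76,11,0],[0,0,-2]],[[-116,17,0],[0,0,-3]],[[-156,23,0],[0,0,-4]],[[-196,28,0],[0,0,-4.4]],[[-236,34,0],[0,0,-4.4]],[[-276,40,0],[0,0,-4.4]],[[-310,45,0],[0,0,-4.4]]]'
python3 -m creep '[[[-18,2,0],[0,0,0]],[[-28,4,0],[0,0,0]],[[-33,4.5,0],[0,0,0]],[[-33,4.5,0],[0,0,0]],[[-33,4.5,0],[0,0,0]],[[-33,4.5,0],[0,0,0]],[[-33,4.5,0],[0,0,0]],[[-33,4.5,0],[0,0,0]]]'
python3 - <<'E'
from h import *
import pickle
c=cam('wrist','w1');pickle.dump(c,open('w1.pkl','wb'))
go([.617,-.021,.25],135)
P=cloud(c).reshape(-1,3);P=P[~np.isnan(P).any(1)]
r=P[(P[:,2]>.125)&(P[:,2]<.137)&(np.hypot(P[:,0]-.617,P[:,1]+.021)<.035)]
print(len(r),cv2.minEnclosingCircle(r[:,:2].astype(np.float32)) if len(r) else 0)
print(px(c,[.617,-.021,.132]), -c['R'].T@c['t'])
E
```

```text
t: 1.43
ee_pos: [0.5958, -0.0458, 0.2495]
eef_rot: [[-0.709, -0.705, -0.001], [-0.705, 0.709, 0.0], [0.001, 0.001, -1.0]]
wrist_force: [0.1, -0.5, -1.2]
grip_width: 0.085
gripper_force: 0.0
t: 2.1
ee_pos: [0.6146, -0.0225, 0.2508]
eef_rot: [[-0.71, -0.704, 0.001], [-0.704, 0.71, 0.0], [-0.001, -0.0, -1.0]]
wrist_force: [-0.1, 0.0, 0.1]
grip_width: 0.0845
gripper_force: 0.0
shift [-2.6 -0.6  0.7] turn [-0.02  0.03 -0.24] ee [ 0.6147 -0.0224  0.2507] t 2.15 q [ 0.22  0.38  0.34 -0.   -1.52 -1.01]
1883 ((0.6160411834716797, -0.022370442748069763), 0.024686990305781364)
[281.04968266 208.79451208] [ 0.55490395 -0.08339938  0.39339903]
```

View pics/w1.png

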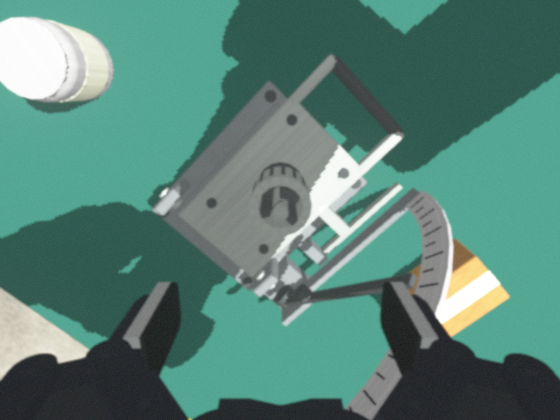

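The wrist view shows the sleeve rim centred at (281,207), the bar running (333,60)–(400,133), and both fingers clear of everything. Depth gives a rim centre of (0.616,-0.022), matching the first estimate. I'll descend onto it and get the bar from this view too.

```bash
python3 - <<'E'
from h import *
import pickle
c=pickle.load(open('w1.pkl','rb'))
for u,v in((336,62),(367,97),(398,131)):
  z=.056; d=c['R'].T@np.array([(u-c['cx'])/c['f'],(v-c['cy'])/c['f'],1]);o=-c['R'].T@c['t'];print((o+d*(z-o[2])/d[2]).round(4))
P=cloud(c)
for v in range(80,116,3): print(P[v,round(367+(97-v)*.9)].round(4)) if 0 else None
Q=P.reshape(-1,3);Q=Q[(Q[:,0]>.485)&(Q[:,0]<.53)&(Q[:,1]>-.055)&(Q[:,1]<.01)&(Q[:,2]>.045)&(Q[:,2]<.075)]
print(len(Q),np.median(Q,0),np.percentile(Q[:,0],[2,98]),Q[:,2].max(),np.polyfit(Q[:,1],Q[:,0],1))
go([.6163,-.022,.098],135)
E
python3 -m creep '[[[-1,0,15],[0,0,0]],[[-1,0,35],[0,0,0]],[[-1,0,55],[0,0,0]],[[-1,0,75],[0,0,0]],[[-1,0,95],[0,0,0]],[[-1,0,115],[0,0,0]],[[-1,0,130],[0,0,0]],[[-1,0,140],[0,0,0]]]'
python3 -c "
from h import *
go([.6163,-.022,.098],135)"
```

```text
[ 0.5049 -0.0643  0.056 ]
[ 0.5049 -0.0228  0.056 ]
[0.5043 0.0206 0.056 ]
1024 [ 0.50690833 -0.0234818   0.06102659] [0.50067779 0.51202337] 0.06387269320804993 [-0.00469971  0.50664362]
shift [ -1.3  -0.8 152.7] turn [-0.02  0.03 -0.24] ee [ 0.6147 -0.0224  0.2507] t 2.15 q [ 0.22  0.38  0.34 -0.   -1.52 -1.01]
t: 2.82
ee_pos: [0.6147, -0.0214, 0.1085]
eef_rot: [[-0.71, -0.704, -0.002], [-0.704, 0.71, -0.0], [0.002, 0.002, -1.0]]
wrist_force: [-0.3, -0.4, -0.5]
grip_width: 0.085
gripper_force: 0.0
shift [-0.7 -1.6 10.5] turn [ 0.09 -0.1  -0.22] ee [ 0.6147 -0.0214  0.1085] t 2.8167 q [ 0.22  0.44  0.07 -0.   -1.2  -1.01]
```

```bash
python3 -m creep '[[[-0.7,-1.2,6],[0,0,0]],[[-0.7,-1.2,10],[0,0,0]],[[-0.7,-1.2,11],[0,0,0]],[[-0.7,-1.2,11],[0,0,0]],[[-0.7,-1.2,11],[0,0,0]],[[-0.7,-1.2,11],[0,0,0]],[[-0.7,-1.2,11],[0,0,0]],[[-0.7,-1.2,11],[0,0,0]]]'
python3 -m creep '[[[0,0,0],[0,0,0]],[[0,0,0],[0,0,0]],[[0,0,0],[0,0,0]],[[0,0,0],[0,0,0]],[[0,0,0],[0,0,0]],[[0,0,0],[0,0,0]],[[0,0,0],[0,0,0]],[[0,0,0],[0,0,0]]]' 30
```

```text
t: 3.48
ee_pos: [0.6173, -0.0213, 0.0997]
eef_rot: [[-0.709, -0.705, 0.001], [-0.705, 0.709, 0.0], [-0.001, -0.0, -1.0]]
wrist_force: [0.3, -0.3, 0.1]
grip_width: 0.0847
gripper_force: 0.0
t: 4.15
ee_pos: [0.6165, -0.0208, 0.0998]
eef_rot: [[-0.71, -0.705, -0.001], [-0.705, 0.71, 0.001], [-0.0, 0.001, -1.0]]
wrist_force: [-3.8, 2.8, 6.1]
grip_width: 0.0473
gripper_force: 62.5
```

```bash
python3 -m creep '[[[0,0,0],[0,0,3]],[[0,0,0],[0,0,8]],[[0,0,0],[0,0,13]],[[0,0,0],[0,0,18]],[[0,0,0],[0,0,23]],[[0,0,0],[0,0,28]],[[0,0,0],[0,0,33]],[[0,0,0],[0,0,37]]]'
python3 -m creep '[[[0,0,0],[0,0,3]],[[0,0,0],[0,0,7]],[[0,0,0],[0,0,11]],[[0,0,0],[0,0,14]],[[0,0,0],[0,0,17]],[[0,0,0],[0,0,20]],[[0,0,0],[0,0,22]],[[0,0,0],[0,0,22]]]'
python3 -c "
from h import *
s=arm.state();print(s['torque'],s['qpos'],s['eef_rot'])"
```

```text
t: 4.82
ee_pos: [0.6166, -0.0209, 0.0998]
eef_rot: [[-0.991, -0.132, -0.0], [-0.132, 0.991, 0.001], [0.0, 0.001, -1.0]]
wrist_force: [-3.8, 2.4, 4.7]
grip_width: 0.0472
gripper_force: 62.1
t: 5.48
ee_pos: [0.6166, -0.021, 0.0998]
eef_rot: [[-0.969, 0.246, -0.0], [0.246, 0.969, 0.001], [0.0, 0.0, -1.0]]
wrist_force: [-5.3, 2.6, 4.9]
grip_width: 0.0468
gripper_force: 62.5
[ 1.02026066  1.44087121 -0.16811073] [ 2.18470542e-01  4.52609608e-01  5.69337825e-02 -6.82077101e-04
 -1.17531123e+00 -2.03781854e+00] [[-9.69204964e-01  2.46255221e-01 -3.22536941e-04]
 [ 2.46255014e-01  9.69204901e-01  5.73145379e-04]
 [ 4.53744426e-04  4.76069007e-04 -9.99999784e-01]]
```

```bash
python3 -m creep '[[[0,0,0],[0,0,2]],[[0,0,0],[0,0,4]],[[0,0,0],[0,0,6]],[[0,0,0],[0,0,8]],[[0,0,0],[0,0,10]],[[0,0,0],[0,0,11]],[[0,0,0],[0,0,12]],[[0,0,0],[0,0,12]]]'
python3 -c "
from h import *
s=arm.state();print(s['torque'],s['qpos'])"
```

```text
t: 6.15
ee_pos: [0.6166, -0.0211, 0.0998]
eef_rot: [[-0.898, 0.441, -0.0], [0.441, 0.898, 0.0], [0.001, 0.0, -1.0]]
wrist_force: [-4.7, 1.8, 5.8]
grip_width: 0.0465
gripper_force: 62.4
[ 0.95472832  1.45148726 -0.02869914] [ 2.18474876e-01  4.52633525e-01  5.69055149e-02 -5.28405921e-04
 -1.17532555e+00 -2.24555476e+00]
```

```bash
python3 -m creep '[[[0,0,0],[0,0,2]],[[0,0,0],[0,0,4]],[[0,0,0],[0,0,6]],[[0,0,0],[0,0,8]],[[0,0,0],[0,0,9]],[[0,0,0],[0,0,10]],[[0,0,0],[0,0,10]],[[0,0,0],[0,0,10]]]'
python3 -c "
from h import *
s=arm.state();print(s['torque'],s['qpos'])"
```

```text
t: 6.82
ee_pos: [0.6166, -0.0211, 0.0998]
eef_rot: [[-0.81, 0.587, -0.001], [0.587, 0.81, -0.001], [0.0, -0.001, -1.0]]
wrist_force: [-5.3, 2.3, 4.4]
grip_width: 0.047
gripper_force: 61.2
[0.85879399 1.37194723 1.60504149] [ 2.18951577e-01  4.52733717e-01  5.66137805e-02  4.23991440e-04
 -1.17539114e+00 -2.41668170e+00]
```

```bash
python3 -m creep '[[[0,0,0],[0,0,1]],[[0,0,0],[0,0,2]],[[0,0,0],[0,0,3]],[[0,0,0],[0,0,4]],[[0,0,0],[0,0,5]],[[0,0,0],[0,0,6]],[[0,0,0],[0,0,6]],[[0,0,0],[0,0,6]]]'
python3 -c "
from h import *
s=arm.state();print(s['torque'],s['qpos'])"
```

```text
t: 7.48
ee_pos: [0.6177, -0.0222, 0.0997]
eef_rot: [[-0.74, 0.672, 0.001], [0.672, 0.74, -0.001], [-0.002, 0.0, -1.0]]
wrist_force: [1.6, -5.6, 2.0]
grip_width: 0.0469
gripper_force: 62.3
[-1.70608596 -0.50665628  1.62916831] [ 2.17464948e-01  4.53631837e-01  5.73983011e-02  1.52202102e-03
 -1.17351222e+00 -2.52600752e+00]
```

```bash
python3 -m creep '[[[0,0,0],[0,0,0]],[[0,0,0],[0,0,0]],[[0,0,0],[0,0,0]],[[0,0,0],[0,0,0]],[[0,0,0],[0,0,0]],[[0,0,0],[0,0,0]],[[0,0,0],[0,0,0]],[[0,0,0],[0,0,0]]]' 85
python3 -m creep '[[[0,0,-10],[0,0,0]],[[0,0,-30],[0,0,0]],[[0,0,-55],[0,0,0]],[[0,0,-80],[0,0,0]],[[0,0,-105],[0,0,-5]],[[0,0,-130],[0,0,-12]],[[0,0,-150],[0,0,-19]],[[0,0,-160],[0,0,-26]]]'
python3 - <<'E'
from h import *
c=cam('wrist','w2')
go([.5065,-.022,.19],180)
u,v=px(c,[.617,-.022,.15]).round().astype(int);print(u,v)
im=cv2.imread('pics/w2.png')[max(0,v-90):v+90,max(0,u-120):u+120]
cv2.imwrite('pics/w2c.png',cv2.resize(im,None,fx=3.3,fy=3.3,interpolation=cv2.INTER_CUBIC))
E
```

```text
t: 8.15
ee_pos: [0.617, -0.0213, 0.0993]
eef_rot: [[-0.741, 0.672, -0.0], [0.672, 0.741, 0.0], [0.0, 0.0, -1.0]]
wrist_force: [0.6, -0.1, -0.1]
grip_width: 0.0849
gripper_force: 0.0
t: 8.82
ee_pos: [0.6179, -0.0216, 0.2638]
eef_rot: [[-0.962, 0.273, 0.006], [0.273, 0.962, -0.0], [-0.006, 0.002, -1.0]]
wrist_force: [0.3, -0.7, 0.3]
grip_width: 0.0849
gripper_force: 0.0
shift [108.3 -30.2  73.9] turn [  -0.31    0.39 -105.43] ee [ 0.6184 -0.0217  0.2648] t 8.8667 q [ 0.22  0.38  0.37  0.   -1.55 -2.06]
281 204
```

View pics/w2c.png

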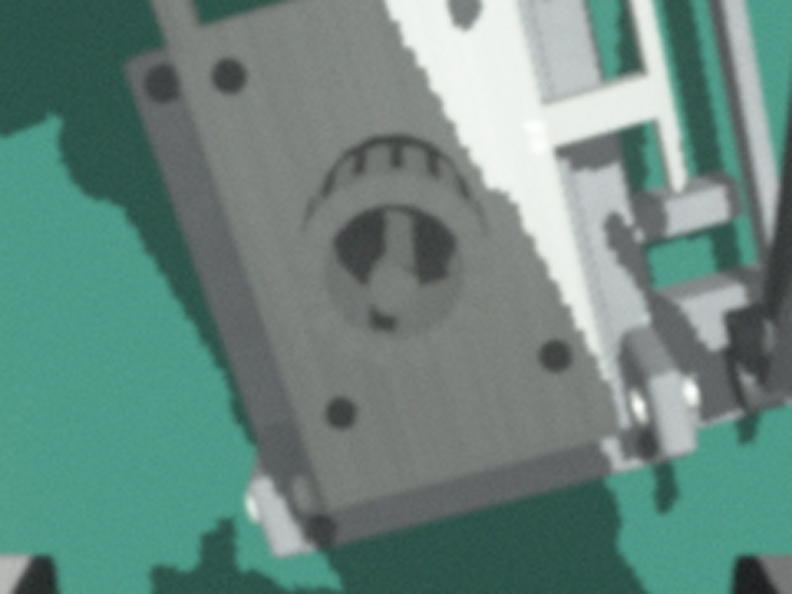

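The enlarged crop shows the bit standing upright in the sleeve at (395,270), the jaws closed in on it and the plate flat. Next I go over the bar.

```bash
python3 -m creep '[[[8,-2,4],[0,0,-5]],[[20,-5,8],[0,0,-11]],[[34,-9,12],[0,0,-17]],[[48,-13,16],[0,0,-23]],[[62,-17,20],[0,0,-29]],[[76,-21,24],[0,0,-35]],[[90,-25,28],[0,0,-41]],[[100,-28,30],[0,0,-48]]]' 40
python3 -m creep '[[[0,0,5],[0,0,-7]],[[0,0,10],[0,0,-14]],[[0,0,15],[0,0,-21]],[[0,0,20],[0,0,-28]],[[0,0,25],[0,0,-35]],[[0,0,30],[0,0,-42]],[[0,0,35],[0,0,-49]],[[0,0,38],[0,0,-55]]]'
python3 -c "
from h import *
go([.5065,-.022,.037],180)"
```

```text
t: 9.53
ee_pos: [0.5117, -0.0204, 0.2289]
eef_rot: [[-0.849, -0.529, -0.001], [-0.529, 0.849, 0.0], [0.001, 0.001, -1.0]]
wrist_force: [-0.6, 0.5, 0.2]
grip_width: 0.0402
gripper_force: 0.0
t: 10.2
ee_pos: [0.5127, -0.0204, 0.1907]
eef_rot: [[-0.053, -0.999, -0.001], [-0.999, 0.053, 0.0], [0.0, 0.001, -1.0]]
wrist_force: [0.0, 0.0, 0.0]
grip_width: 0.04
gripper_force: 0.0
shift [  1.9   5.9 153.7] turn [ 0.06  0.   -3.02] ee [ 0.5127 -0.0204  0.1907] t 10.2 q [ 0.27  0.2  -0.07 -0.   -1.3  -0.32]
```

```bash
python3 -m creep '[[[2,6,10],[0,0,-2]],[[2,6,30],[0,0,-3]],[[2,6,55],[0,0,-3]],[[2,6,80],[0,0,-3]],[[2,6,105],[0,0,-3]],[[2,6,125],[0,0,-3]],[[2,6,142],[0,0,-3]],[[2,6,152],[0,0,-3]]]'
python3 -m creep '[[[0,0,2],[0,0,0]],[[0,0,2],[0,0,0]],[[0,0,2],[0,0,0]],[[0,0,2],[0,0,0]],[[0,0,2],[0,0,0]],[[0,0,2],[0,0,0]],[[0,0,2],[0,0,0]],[[0,0,2],[0,0,0]]]' 0
python3 - <<'E'
from h import *
s=arm.state();print(s['torque'])
p=s['ee_pos'];go(p,180)
h=np.array([.7065,.05])
for k in np.arange(0,.85,.1):
    x=h[0]-.2*np.cos(k)+.006*np.sin(k);z=h[1]+.2*np.sin(k)+.006*np.cos(k);print(round(k,2),round((x-.5065)*1e3,1),round((z-.056)*1e3,1))
E
```

```text
t: 10.87
ee_pos: [0.5056, -0.0222, 0.0372]
eef_rot: [[-0.007, -1.0, -0.003], [-1.0, 0.007, -0.0], [0.0, 0.003, -1.0]]
wrist_force: [-0.3, 0.1, 0.9]
grip_width: 0.0398
gripper_force: 0.0
t: 11.53
ee_pos: [0.5064, -0.0221, 0.0375]
eef_rot: [[-0.003, -1.0, -0.001], [-1.0, 0.003, -0.0], [0.0, 0.001, -1.0]]
wrist_force: [-5.8, 0.4, 2.2]
grip_width: 0.0101
gripper_force: 58.9
[0.09608667 1.86208859 0.0480799 ]
shift [0. 0. 0.] turn [ 0.06 -0.01 -0.2 ] ee [ 0.5064 -0.0221  0.0375] t 11.5333 q [ 0.27  0.32 -0.33 -0.   -0.92 -0.27]
0.0 0.0 0.0
0.1 1.6 19.9
0.2 5.2 39.6
0.3 10.7 58.8
0.4 18.1 77.4
0.5 27.4 95.2
0.6 38.3 111.9
0.7 50.9 127.4
0.8 65.0 141.7
```

```bash
python3 -m creep '[[[0,0,-3],[0,0,0]],[[0,-0.4,-8],[0,0,0]],[[0,-0.8,-13],[0,0,0]],[[0,-1.6,-20],[0,0,0]],[[0,-2.7,-27],[0,0,0]],[[0,-4,-33],[0,0,0]],[[0,-5.2,-39],[0,0,0]],[[0,-5.2,-39],[0,0,0]]]'
python3 -c "
from h import *
s=arm.state();print(s['torque'])"
```

```text
t: 12.2
ee_pos: [0.5114, -0.0221, 0.0775]
eef_rot: [[-0.004, -1.0, -0.002], [-1.0, 0.004, 0.0], [-0.0, 0.002, -1.0]]
wrist_force: [-7.4, 0.2, -1.2]
grip_width: 0.0098
gripper_force: 58.6
[ 0.02064477  2.73891562 -0.00957388]
```

```bash
python3 -m creep '[[[0,-2.6,-9.7],[0,0,0]],[[0,-5.5,-19.2],[0,0,0]],[[0,-9,-28.6],[0,0,0]],[[0,-12.9,-37.8],[0,0,0]],[[0,-17.4,-46.8],[0,0,0]],[[0,-22.2,-55.6],[0,0,0]],[[0,-27.5,-64],[0,0,0]],[[0,-33.1,-72.3],[0,0,0]]]'
python3 -m creep '[[[0,0,0],[0,0,0]],[[0,0,0],[0,0,0]],[[0,0,0],[0,0,0]],[[0,0,0],[0,0,0]],[[0,0,0],[0,0,0]],[[0,0,0],[0,0,0]],[[0,0,0],[0,0,0]],[[0,0,0],[0,0,0]]]'
python3 - <<'E'
from h import *
import pickle
print(arm.state()['torque'])
for n in('side','top'):
    c=cam(n,n+'1');pickle.dump(c,open(n+'1.pkl','wb'))
a=cv2.imread('pics/side1.png')[140:260,210:330]; a=cv2.resize(a,(600,600),interpolation=cv2.INTER_CUBIC)
cv2.imwrite('pics/s1c.png',a)
E
```

```text
t: 12.87
ee_pos: [0.5427, -0.022, 0.1495]
eef_rot: [[-0.004, -1.0, -0.005], [-1.0, 0.004, 0.0], [-0.0, 0.005, -1.0]]
wrist_force: [-12.5, 2.2, 1.9]
grip_width: 0.0097
gripper_force: 58.3
t: 13.53
ee_pos: [0.5431, -0.022, 0.1502]
eef_rot: [[-0.003, -1.0, -0.003], [-1.0, 0.003, 0.0], [-0.0, 0.003, -1.0]]
wrist_force: [-14.6, 2.5, 6.9]
grip_width: 0.0096
gripper_force: 58.6
[1.01912217 5.22185983 0.09596808]
```

View pics/s1c.png

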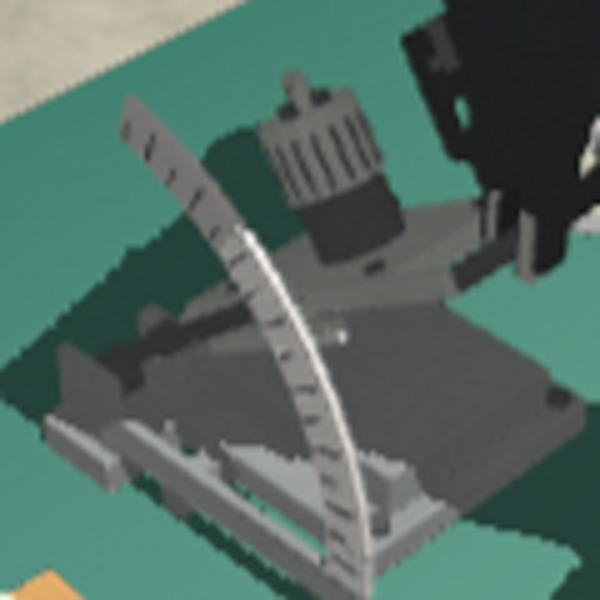

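The side crop shows the gripper holding the bar at (490,250), the bit upright in the chuck, and the blade still slightly below the index arm, which runs (110,370)–(250,310). Now I measure both angles.

Run:
```python
from h import *
import pickle
h0=np.array([.7065,.05])
for n in('top0','side0','top1','side1'):
    c=pickle.load(open(n+'.pkl','rb'));P=cloud(c).reshape(-1,3);im=c['image'].reshape(-1,3).astype(int)
    ok=~np.isnan(P).any(1);P=P[ok];im=im[ok]
    r=np.hypot(P[:,0]-h0[0],P[:,2]-h0[1])
    m=(P[:,1]>.066)&(P[:,1]<.084)&(P[:,2]>.08)&(r<.172)&(r>.06)&(P[:,0]<.68)&(P[:,0]>.55)
    Q=P[m]
    th=np.arctan2(Q[:,2]-.05,.7065-Q[:,0]); md=np.median(th);Q=Q[abs(th-md)<.12]
    for _ in range(5):
        k=np.polyfit(Q[:,0],Q[:,2],1);e=abs(np.polyval(k,Q[:,0])-Q[:,2])
        if len(Q)>20: Q=Q[e<max(.003,np.percentile(e,85) if e.max()>.006 else 1)]
    off=(np.polyval(k,h0[0])-h0[1])*np.cos(np.arctan(k[0]))
    print(n,'index angle',-np.arctan(k[0]),'offset from hinge',off,'n',len(Q),'x',Q[:,0].min(),Q[:,0].max())
    if n[-1]=='1':
        # plate top plane, blade
        q=P[(P[:,1]>-.065)&(P[:,1]<.025)&(r<.152)&(r>.02)&(P[:,0]<.70)]
        t=np.arctan2(q[:,2]-.05,.7065-q[:,0]);d=-(q[:,0]-.7065)*np.sin(-.6)*0
        nrm=(q[:,2]-.05)*np.cos(.6)+(q[:,0]-.7065)*np.sin(.6);q=q[(nrm>0)&(nrm<.025)]
        for _ in range(4):
            k=np.linalg.lstsq(np.c_[q[:,:2],np.ones(len(q))],q[:,2],rcond=None)[0];e=q[:,2]-np.c_[q[:,:2],np.ones(len(q))]@k;q=q[abs(e)<.004]
        print('   plate angle',-np.arctan(k[0]),'y slope',k[1],len(q),'hinge off',(k[0]*.7065+k[1]*-.022+k[2]-.05)*np.cos(np.arctan(k[0])))
        b=P[(P[:,1]>.055)&(P[:,1]<.0665)&(r<.172)&(r>.08)&(P[:,2]>.07)]
        print('   blade',len(b),-np.arctan(np.polyfit(b[:,0],b[:,2],1)[0]) if len(b)>5 else '')
```

```text
top0 index angle 0.7211716621401223 offset from hinge 0.012610962916495744 n 59 x 0.5867691304551186 0.6678767031021323
side0 index angle 0.7336373726413942 offset from hinge 0.005972560413147444 n 68 x 0.5829051886529866 0.6672461357690076
  return _methods._mean(a, axis=axis, dtype=dtype,
  ret = ret.dtype.type(ret / rcount)
Traceback (most recent call last):
TypeError: expected non-empty vector for x
```

```bash
python3 -m creep '[[[0,-1.3,-2],[0,0,0]],[[0,-2.5,-4],[0,0,0]],[[0,-3.7,-6],[0,0,0]],[[0,-5,-8],[0,0,0]],[[0,-6.2,-9.7],[0,0,0]],[[0,-7.4,-11.5],[0,0,0]],[[0,-8.6,-13.5],[0,0,0]],[[0,-10,-15.5],[0,0,0]]]'
python3 - <<'E'
from h import *
import pickle
s=arm.state();print(s['wrist_force'],s['torque'])
for n in('side','top'):
    c=cam(n,n+'2');pickle.dump(c,open(n+'2.pkl','wb'))
c=pickle.load(open('w1.pkl','rb'));P=cloud(c)
# index arm points seen in w1
Q=P[275:310,305:385].reshape(-1,3)
Q=Q[(Q[:,1]>.066)&(Q[:,1]<.084)&(Q[:,2]>.075)]
from collections import Counter
for x in np.arange(.58,.68,.01):
    q=Q[abs(Q[:,0]-x)<.005]
    if len(q): print(x.round(3),np.median(q[:,1]).round(4),np.median(q[:,2]).round(4),q[:,2].max().round(4),len(q))
k=np.polyfit(Q[:,0],Q[:,2],1);print(-np.arctan(k[0]),(np.polyval(k,.7065)-.05)*np.cos(np.arctan(k[0])))
# model overlay on side2
def overlay(n,kb,ki):
    c=pickle.load(open(n+'.pkl','rb'));im=cv2.resize(c['image'][:,:,::-1],None,fx=6,fy=6,interpolation=cv2.INTER_CUBIC)
    for y,k,r0,r1,col in((.062,kb,.07,.17,(0,0,255)),(.076,ki,.03,.1725,(0,255,255))):
        for off in(-.005,.005):
            p=[px(c,[.7065-r*np.cos(k)+off*np.sin(k),y,.05+r*np.sin(k)+off*np.cos(k)]) for r in(r0,r1)]
            a=[tuple(int(v) for v in (q+.5)*6) for q in p];cv2.line(im,*a,col,1)
    return im
im=overlay('side2',.7,.74)
cv2.imwrite('pics/o2.png',im[145*6:145*6+600,215*6:215*6+600])
im=overlay('top2',.7,.74)
cv2.imwrite('pics/o2t.png',im[140*6:140*6+600,235*6:235*6+500])
E
```

```text
t: 14.3
ee_pos: [0.5546, -0.0219, 0.1655]
eef_rot: [[-0.003, -1.0, -0.001], [-1.0, 0.003, 0.0], [-0.0, 0.001, -1.0]]
wrist_force: [-7.0, 1.9, 2.9]
grip_width: 0.0096
gripper_force: 58.4
[-7.04077704  1.94673198  2.88143189] [0.72091242 2.93439628 0.04098475]
0.6 0.0731 0.1485 0.1554 78
0.61 0.0732 0.1453 0.1527 171
0.62 0.0732 0.1364 0.1449 151
0.63 0.0733 0.1274 0.1352 135
0.64 0.0734 0.1187 0.1271 121
0.65 0.0734 0.1099 0.1187 113
0.66 0.0735 0.1007 0.1091 101
0.67 0.0729 0.0912 0.0999 127
0.68 0.0754 0.0899 0.0925 21
0.7084609444228147 0.00828732386623
```

View pics/o2.png

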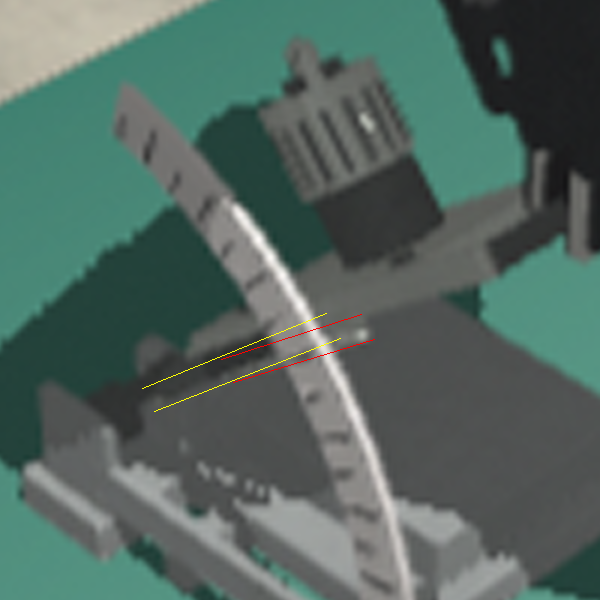

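View pics/o2t.png

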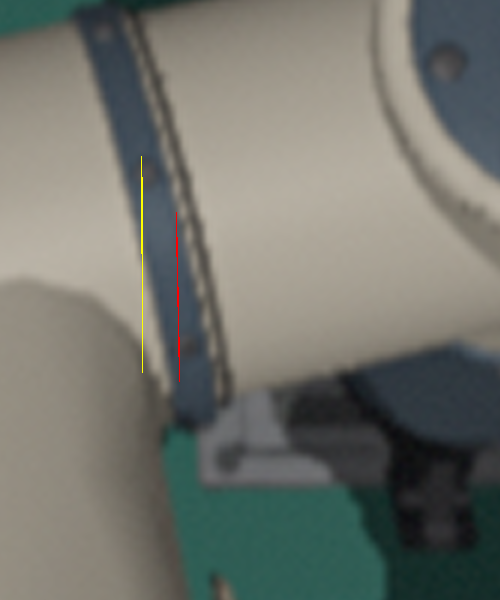

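Side overlay: the dark index arm lies on the yellow lines (0.74), and the blade tip's bright spot at (362,333) sits at the red lines' end (0.70). In top the robot hides the fixture. As a check, I'll fit the plate plane from depth.

```bash
python3 - <<'E' 2>&1 | grep -v Warn
from h import *
import pickle
c=cam('wrist','w3');pickle.dump(c,open('w3.pkl','wb'))
def plane(q,tol=.003):
    for _ in range(6):
        A=np.c_[q[:,:2],np.ones(len(q))];k=np.linalg.lstsq(A,q[:,2],rcond=None)[0];q=q[abs(q[:,2]-A@k)<tol]
    return k,len(q)
for n,k0 in(('w1',0),('side0',0),('top0',0),('side1',.6),('side2',.7),('w3',.7)):
    c=pickle.load(open(n+'.pkl','rb'));P=cloud(c).reshape(-1,3);P=P[~np.isnan(P).any(1)]
    a=-(P[:,0]-.7065)*np.cos(k0)+(P[:,2]-.05)*np.sin(k0); nn=(P[:,2]-.05)*np.cos(k0)+(P[:,0]-.7065)*np.sin(k0)
    q=P[(P[:,1]>-.068)&(P[:,1]<.024)&(a>.02)&(a<.145)&(abs(nn-.012)<.012)]
    if len(q)>30:
        k,m=plane(q);print(n,'plate',-np.arctan(k[0]).round(4),m)
    for ki in (.7,.76):
        a=-(P[:,0]-.7065)*np.cos(ki)+(P[:,2]-.05)*np.sin(ki); nn=(P[:,2]-.05)*np.cos(ki)+(P[:,0]-.7065)*np.sin(ki)
        q=P[(P[:,1]>.068)&(P[:,1]<.081)&(a>.05)&(a<.155)&(abs(nn)<.014)]
        if len(q)>15:
            a=-(q[:,0]-.7065)*np.cos(ki)+(q[:,2]-.05)*np.sin(ki); nn=(q[:,2]-.05)*np.cos(ki)+(q[:,0]-.7065)*np.sin(ki)
            b=np.polyfit(a,nn,1);print('   ',n,'index',(ki+b[0]).round(3),'off',b[1].round(4),'mean-angle',(ki+nn.mean()/a.mean()).round(3),len(q))
E
```

```text
w1 plate 0.0002 8214
    w1 index 0.712 off 0.0078 mean-angle 0.787 1024
    w1 index 0.712 off 0.0078 mean-angle 0.787 1027
side0 plate 0.0009 711
    side0 index 0.696 off 0.0098 mean-angle 0.801 47
    side0 index 0.695 off 0.0101 mean-angle 0.804 50
top0 plate -0.0026 1172
    top0 index 0.776 off 0.0064 mean-angle 0.862 24
    top0 index 0.741 off 0.0102 mean-angle 0.852 64
side1 plate 0.5847 202
    side1 index 0.693 off 0.0071 mean-angle 0.765 48
    side1 index 0.697 off 0.0074 mean-angle 0.772 49
side2 plate 0.6699 65
    side2 index 0.676 off 0.0111 mean-angle 0.799 38
    side2 index 0.664 off 0.0127 mean-angle 0.809 43
w3 plate 0.6842 9836
    w3 index 0.751 off 0.0053 mean-angle 0.823 316
    w3 index 0.748 off 0.0057 mean-angle 0.826 326
```

```bash
python3 -m creep '[[[0,-1.3,-1.6],[0,0,0]],[[0,-2.6,-3.2],[0,0,0]],[[0,-4,-4.7],[0,0,0]],[[0,-5.5,-6.3],[0,0,0]],[[0,-7,-8],[0,0,0]],[[0,-7,-8],[0,0,0]],[[0,-7,-8],[0,0,0]],[[0,-7,-8],[0,0,0]]]'
python3 - <<'E' 2>&1 | grep -v Warn
from h import *
import pickle
s=arm.state();print(s['torque'])
c=cam('wrist','w4');pickle.dump(c,open('w4.pkl','wb'))
P=cloud(c).reshape(-1,3);P=P[~np.isnan(P).any(1)]
k0=.735
for nm,y0,y1,a0,a1,lo,hi in(('plate',-.068,.024,.02,.145,0,.024),('blade',.057,.067,.08,.168,-.01,.012),('index',.069,.081,.05,.168,-.01,.014)):
    a=-(P[:,0]-.7065)*np.cos(k0)+(P[:,2]-.05)*np.sin(k0); nn=(P[:,2]-.05)*np.cos(k0)+(P[:,0]-.7065)*np.sin(k0)
    m=(P[:,1]>y0)&(P[:,1]<y1)&(a>a0)&(a<a1)&(nn>lo)&(nn<hi); A,N=a[m],nn[m]
    for _ in range(4):
        if len(A)<10: break
        b=np.polyfit(A,N,1);e=abs(np.polyval(b,A)-N);g=e<.004;A,N=A[g],N[g]
    if len(A)>=10: print(nm,'angle',(k0+b[0]).round(4),'off',b[1].round(4),len(A),A.min().round(3),A.max().round(3),'at .12:',np.polyval(b,.12).round(4))
cc=px(c,[.62,.07,.13]);print(cc)
u,v=np.clip(cc.astype(int),[130,100],[430,320])
cv2.imwrite('pics/w4c.png',cv2.resize(cv2.imread('pics/w4.png')[v-100:v+100,u-130:u+130],None,fx=3,fy=3,interpolation=cv2.INTER_CUBIC))
E
```

```text
t: 15.12
ee_pos: [0.5618, -0.0219, 0.1735]
eef_rot: [[-0.003, -1.0, -0.0], [-1.0, 0.003, 0.001], [-0.001, 0.0, -1.0]]
wrist_force: [-6.9, 2.4, 1.6]
grip_width: 0.0102
gripper_force: 58.6
[0.71632901 3.04503697 0.06161302]
plate angle 0.7352 off 0.0119 9501 0.02 0.145 at .12: 0.012
index angle 0.7493 off 0.007 117 0.05 0.063 at .12: 0.0087
[192.29901137 374.84585712]
```

View pics/w4c.png

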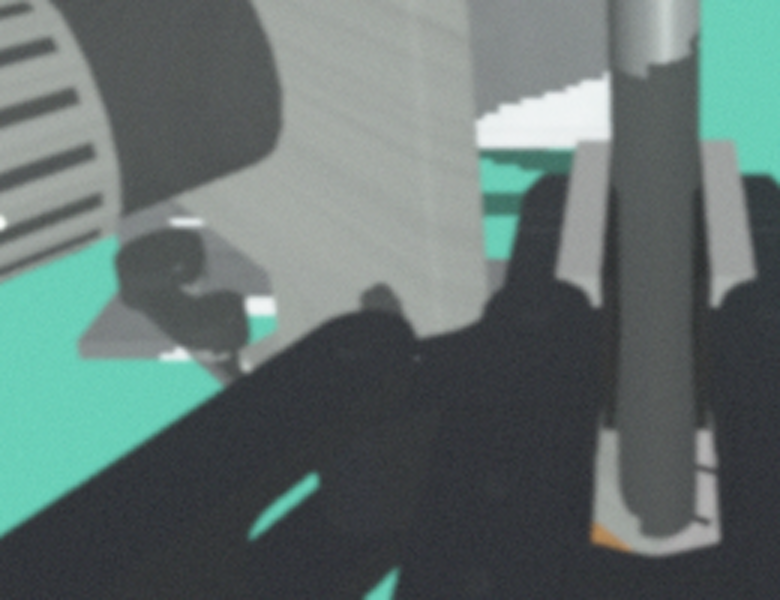

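The crop shows the gripper holding the bar (vertical at column 655, pads either side); the blade and index arm are hidden behind the finger housing. The wrist depth puts the plate at 0.735, with an offset of 11.9 mm against the stated 12, so the hinge estimate is good. I'll settle the index angle the same way from the earlier clear wrist view.

```bash
python3 - <<'E' 2>&1 | grep -v Warn
from h import *
import pickle
k0=.735
for n in('w1','side0','top0'):
    c=pickle.load(open(n+'.pkl','rb'));P=cloud(c).reshape(-1,3);P=P[~np.isnan(P).any(1)]
    a=-(P[:,0]-.7065)*np.cos(k0)+(P[:,2]-.05)*np.sin(k0); nn=(P[:,2]-.05)*np.cos(k0)+(P[:,0]-.7065)*np.sin(k0)
    m=(P[:,1]>.064)&(P[:,1]<.084)&(abs(nn)<.03)&(a>.04)&(a<.18)
    print(n)
    for x in np.arange(.05,.18,.015):
        g=m&(abs(a-x)<.0075)
        if g.sum()>3: q=np.percentile(nn[g],[3,50,97]);y=np.percentile(P[g,1],[5,95]);print('  a',x.round(3),'nn mm',(q*1e3).round(1),'y',y.round(4),g.sum(),'k from mid',(k0+(q[0]+q[2])/2/x).round(3))
E
```

```text
w1
  a 0.05 nn mm [-0.4  8.7 12.9] y [0.0645 0.0769] 186 k from mid 0.86
  a 0.065 nn mm [-0.1  7.   9.9] y [0.0728 0.0777] 112 k from mid 0.811
  a 0.08 nn mm [-0.1  7.1  9.7] y [0.0727 0.0774] 120 k from mid 0.795
  a 0.095 nn mm [-0.5  6.4  9.8] y [0.0726 0.077 ] 139 k from mid 0.784
  a 0.11 nn mm [-0.8  6.3  9.3] y [0.0726 0.0772] 160 k from mid 0.774
  a 0.125 nn mm [-0.7  5.9  9.1] y [0.0724 0.077 ] 168 k from mid 0.769
  a 0.14 nn mm [-1.   5.5  8.8] y [0.0724 0.0771] 197 k from mid 0.763
  a 0.155 nn mm [-2.1  1.2  5.3] y [0.0724 0.0736] 81 k from mid 0.745
  a 0.17 nn mm [-1.7  3.1  8.2] y [0.0724 0.0775] 194 k from mid 0.754
side0
  a 0.05 nn mm [-0.6  8.4 13.5] y [0.0676 0.0826] 27 k from mid 0.864
  a 0.065 nn mm [ 1.2  6.4 10.8] y [0.0799 0.0827] 16 k from mid 0.827
  a 0.08 nn mm [ 0.8  5.3 10.3] y [0.0788 0.0821] 16 k from mid 0.804
  a 0.095 nn mm [ 0.6  5.6 10.1] y [0.0793 0.0827] 18 k from mid 0.792
  a 0.11 nn mm [0.9 5.7 9.6] y [0.0797 0.0825] 17 k from mid 0.783
  a 0.125 nn mm [0.1 4.3 9.5] y [0.0796 0.0831] 17 k from mid 0.773
  a 0.14 nn mm [1.6 5.3 9.4] y [0.0801 0.0828] 10 k from mid 0.774
  a 0.17 nn mm [-0.6  4.1  8.7] y [0.0766 0.0807] 12 k from mid 0.759
top0
  a 0.05 nn mm [ 2.  11.8 15.6] y [0.0664 0.0788] 29 k from mid 0.911
  a 0.065 nn mm [ 9.5 12.5 13.1] y [0.0739 0.0788] 9 k from mid 0.909
  a 0.08 nn mm [10.  10.7 12.9] y [0.0739 0.0788] 11 k from mid 0.878
  a 0.095 nn mm [10.3 11.1 11.8] y [0.074  0.0779] 8 k from mid 0.851
  a 0.11 nn mm [ 9.8 11.6 12.5] y [0.074  0.0764] 6 k from mid 0.836
  a 0.125 nn mm [ 9.6 10.6 12. ] y [0.0741 0.0764] 7 k from mid 0.822
  a 0.14 nn mm [ 9.8 10.5 12.4] y [0.0741 0.0765] 8 k from mid 0.814
  a 0.155 nn mm [ 9.8 11.4 12.4] y [0.0742 0.0765] 7 k from mid 0.807
  a 0.17 nn mm [ 2.8  9.  11.6] y [0.0742 0.0766] 12 k from mid 0.777
```

```bash
python3 -m creep '[[[0,0.5,0.6],[0,0,0]],[[0,1,1.3],[0,0,0]],[[0,1,1.3],[0,0,0]],[[0,1,1.3],[0,0,0]],[[0,1,1.3],[0,0,0]],[[0,1,1.3],[0,0,0]],[[0,1,1.3],[0,0,0]],[[0,1,1.3],[0,0,0]]]'
python3 -c "
from h import *
print(order.job_done())"
```

```text
t: 15.83
ee_pos: [0.5606, -0.0219, 0.1722]
eef_rot: [[-0.003, -1.0, -0.001], [-1.0, 0.003, 0.001], [-0.001, 0.001, -1.0]]
wrist_force: [-7.8, 2.6, 1.8]
grip_width: 0.0099
gripper_force: 58.6
the job is handed in; nothing more can be done
None
```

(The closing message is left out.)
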